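# Put the highlighter kit right

### The job

The desk tray should hold one highlighter of each colour - yellow, green, pink and blue - but a pen that does not belong has got into it. Put the stray in the green pen dish, and fill its place with the missing highlighter from the pen stand, lying flat and home in the well with its cap the same way as the others. Lower both pens into place rather than letting them topple or drop in; leave the other highlighters in their places, and do not knock over or push away the cup, tumbler or stapler.

Things in the scene. Friction and masses are not known exactly. Their poses are not given: they have to be found in the camera images.
- tray: the kit: grey fixed desk tray, 130 (x) by 219 (y) by 22 mm high, origin on the desk under its middle. Four wells at y = -84, -28, 28, 84 mm, each 118 long (x), 35 wide (y), floor 10 mm above the desk; a pen lying home has its centre at 18 mm, top 4 mm above the walls. A finger trough runs across the middle (x -27 to 27 mm): no walls between the wells there, floor 3 mm above the desk.
- stand: the stock: grey pen stand, 146 mm (x) by 56 mm (y), 65 mm high, which does not move. Three cells in a row at x = -44, 0 and 44 mm, each 24 mm (x) by 34 mm (y), cell floor 4 mm above the desk. Origin on the desk under its middle. The desk between the robot and the tray, inward of stand and dish, is bare.
- dish: green open pen dish, 170 mm (x) by 110 mm (y), 18 mm high, walls and floor 3 mm thick, empty at the start; it does not move. Origin on the desk under its middle.
- blue: flat highlighter, blue barrel and cap, 110 mm long, 27 wide, 16 thick, about 22 g, cap over 38 mm of one end, broad faces alike. Origin at its centre; x along it to the cap end, y across the width, z through the thickness. At first stands cap up in one of the stand's three cells (any), its top 114 mm above the desk, its width along the stand's y.
- black_marker: flat permanent marker, black barrel and cap, grey collar, 110 mm long, 27 wide, 16 thick, about 22 g, cap over 38 mm of one end, broad faces alike. Origin at its centre; x along it to the cap end, y across the width, z through the thickness. At first lies flat in one of the tray's four wells (any), cap end to the tray's -x.
- yellow: flat highlighter, yellow barrel and cap, 110 mm long, 27 wide, 16 thick, about 22 g, cap over 38 mm of one end, broad faces alike. Origin at its centre; x along it to the cap end, y across the width, z through the thickness. At first lies flat in one of the tray's four wells (any), cap end to the tray's -x.
- green: flat highlighter, green barrel and cap, 110 mm long, 27 wide, 16 thick, about 22 g, cap over 38 mm of one end, broad faces alike. Origin at its centre; x along it to the cap end, y across the width, z through the thickness. At first lies flat in one of the tray's four wells (any), cap end to the tray's -x.
- pink: flat highlighter, pink barrel and cap, 110 mm long, 27 wide, 16 thick, about 22 g, cap over 38 mm of one end, broad faces alike. Origin at its centre; x along it to the cap end, y across the width, z through the thickness. At first lies flat in one of the tray's four wells (any), cap end to the tray's -x.
- spare_yellow: flat highlighter, yellow barrel and cap, 110 mm long, 27 wide, 16 thick, about 22 g, cap over 38 mm of one end, broad faces alike. Origin at its centre; x along it to the cap end, y across the width, z through the thickness. At first stands cap up in one of the stand's three cells (any), its top 114 mm above the desk, its width along the stand's y.
- spare_pink: flat highlighter, pink barrel and cap, 110 mm long, 27 wide, 16 thick, about 22 g, cap over 38 mm of one end, broad faces alike. Origin at its centre; x along it to the cap end, y across the width, z through the thickness. At first stands cap up in one of the stand's three cells (any), its top 114 mm above the desk, its width along the stand's y.
- blue_cap (a point): centre of the cap's end face of the blue highlighter: 55 mm from its centre along its +x
- yellow_cap (a point): centre of the cap's end face of the yellow highlighter of the kit: 55 mm from its centre along its +x
- green_cap (a point): centre of the cap's end face of the green highlighter: 55 mm from its centre along its +x
- pink_cap (a point): centre of the cap's end face of the pink highlighter of the kit: 55 mm from its centre along its +x
- noodle_cup: closed purple paper noodle cup, 97 mm across the rim, 107 mm high, standing beyond the stand or the dish; origin at the centre of its underside
- tumbler: clear water tumbler with a steel lid, 66 mm across, 154 mm high, standing beyond the stand or the dish; origin at the centre of its underside
- stapler: red and black stapler, 135 mm long (y), 38 mm wide (x), about 47 mm high, beyond the tray; origin at the centre of its underside

How it is judged (in metres and radians):
At the end, for the whole second after the job is handed in: Blue lies flat and home in the free well (centre within 10 mm lengthwise, 12-23 mm above the desk), cap like the others. Yellow, green, pink still lie so, moved under 20 mm. Black lies in the dish, centre under 22 mm high. Spares still stand in their cells (25 mm, 0.25 rad). All at rest (z of blue in the frame of tray between 0.012 and 0.023 m and x of blue in the frame of tray between -0.01 and 0.01 m and y of blue in the frame of tray between -0.1 and 0.1 m and angle between the x axis of each of blue, yellow, green, pink and the x axis of tray, either way round below 0.12 rad and angle between the z axis of each of blue, yellow, green, pink and the z axis of tray, either way round below 0.12 rad and x of each of blue_cap, yellow_cap, green_cap, pink_cap in the frame of tray below -0.035 m and linear speed of each of blue, yellow, green, pink, black_marker below 0.02 m/s and z of yellow in the frame of tray between 0.012 and 0.023 m and x of yellow in the frame of tray between -0.01 and 0.01 m and y of yellow in the frame of tray between -0.1 and 0.1 m and distance of each of yellow, green, pink from where it was at the start of the episode below 0.02 m and z of green in the frame of tray between 0.012 and 0.023 m and x of green in the frame of tray between -0.01 and 0.01 m and y of green in the frame of tray between -0.1 and 0.1 m and z of pink in the frame of tray between 0.012 and 0.023 m and x of pink in the frame of tray between -0.01 and 0.01 m and y of pink in the frame of tray between -0.1 and 0.1 m and x of black_marker in the frame of dish between -0.082 and 0.082 m and y of black_marker in the frame of dish between -0.052 and 0.052 m and z of black_marker in the frame of dish below 0.022 m and angle between each of spare_yellow, spare_pink's own x axis and vertical below 0.25 rad and distance of each of spare_yellow, spare_pink from where it was at the start of the episode below 0.025 m); the robot touches nothing.
It fails at once if the blue highlighter topples or drops into the tray: let go there, it turns faster than 6 rad/s or falls faster than 0.5 m/s (about 13 mm of free fall) (x of blue in the frame of tray between -0.09 and 0.09 m and y of blue in the frame of tray between -0.13 and 0.13 m and z of blue in the frame of tray below 0.09 m and contact force between the fingers and blue below 0.05 N and (angular speed of blue above 6 rad/s or linear speed of blue above 0.5 m/s)).
It fails at once if the black marker drops into the dish: let go there, it turns faster than 8 rad/s or falls faster than 0.7 m/s (about 25 mm of free fall) (x of black_marker in the frame of dish between -0.11 and 0.11 m and y of black_marker in the frame of dish between -0.08 and 0.08 m and z of black_marker in the frame of dish below 0.15 m and contact force between the fingers and black_marker below 0.05 N and (angular speed of black_marker above 8 rad/s or linear speed of black_marker above 0.7 m/s)).
It fails at once if the noodle cup, tumbler or stapler is tipped by more than 0.35 rad or pushed more than 50 mm (angle between any of noodle_cup, tumbler, stapler's own z axis and vertical above 0.35 rad or distance of any of noodle_cup, tumbler, stapler from where it was at the start of the episode above 0.05 m).
It also fails if it takes over 72 s, if anything falls off the work surface, if the arm or the gripper's body presses on something with over 40 N, if the wrist force passes 120 N, or if a joint passes its speed limit or range.

### The arm

A 6-joint arm with a two-finger parallel gripper is mounted at the origin on the work surface. World frame = base frame: x ahead of the robot, y to its left, z up, the work surface at z = 0. Lengths are in mm, angles in rad, forces in N, time in s.
With the tool pointing down it reaches from about 400 to 825 mm from the base axis. Payload 7 kg.
Tool frame: the origin (TCP) lies at the very end of the fingers, on their centre line; the grasp point (between the pads) lies 19 mm behind it; z points along the fingers, y is the line along which they close (so a half turn about z gives the same grasp; the last joint's range is limited). The gripper opens to 88 mm and grips with 3 to 60 N. Pads are 19 mm wide; open, the fingers measure 130 mm over their backs; the gripper's body (78 mm by 193 mm) begins 47 mm behind the grasp point.
Start: joints at [-0.941, 0.359, 0.012, 0, -1.224, -0.288], TCP at [226.222, -635.939, 226.561] pointing down, gripper open.
Joint ranges: [-3.07, 3.07], [-1.43, 2.12], [-1.02, 1.25], [-3.03, 1.67], [-3.05, -0], [-3.03, 3.03]. Speed limits (rad/s): [2.39, 2.39, 3.01, 3.14, 3.14, 3.14].

### API

Orientations are given as a unit quaternion [x, y, z, w].
In Python, from plant import bot gives the robot as it stands. Calls block until the motion is done:
- bot.move_ptp(position, orientation): joint-space move of the TCP to a pose.
- bot.line_to(position, velocity=150, ori=None): straight line of the TCP; ori=None keeps the orientation; velocity is the mean speed in mm/s.
- bot.move_joints(angles): joint-space move.
- bot.move_gripper(opening, force=None): finger opening in mm; force is the grip in N (None keeps the last); returns when the fingers have stopped.
- bot.pause(seconds).
- bot.solve_ik(position, orientation): joint angles nearest the present ones, or None.
- bot.read_state(): the state.
- bot.camera(name): name is "side" or "top"; returns the picture (420x560x3 uint8, red, green, blue); there is no depth.
- bot.get_calibration(name): a dict with "fx", "fy", "cx", "cy" (pixels), "distortion" ([k1, k2, p1, p2, k3] as OpenCV has them; the pictures are not rectified), "view" (4x4, takes a point from world to camera coordinates). Camera axes: x right, y up, looking along -z (the intrinsics and any distortion apply to the point x, -y, -z); pixel columns grow to the right and rows downward; lengths in mm; the calibration is good to about 2 mm. A picture is of the moment at which its call begins. get_calibration takes no time and is no camera call.
A pose or a line that the arm cannot do raises bot.Unreachable and nothing moves.
- bot.close_job(): hands the job in; it is judged then, once.
The state is a dict: "t": time; "joint_pos": joint angles; "qvel": joint speeds; "tau": joint torques, N m; "tcp_pos": TCP position; "eef_rot": TCP orientation; "contact_force": force on the tool from outside, world axes, zero at the start; "moment": the same for the moment, N m; "width": finger opening in mm; "finger_force": force on a finger pad.
Only numpy, scipy, OpenCV 4.12 (cv2) and the standard library are available. Lean on these libraries where they do the work, as an engineer would, in place of code of your own. Each camera call takes 0.05 s, during which the arm holds its last target. There are 200 camera calls.

## Working session

There is one attempt and no reset: what is moved stays moved. The work goes in short steps, each a Python script; the robot and the scene stay as the last script left them, time stands still between calls to the robot, and variables do not carry over. Pictures are saved under pics/ and viewed, at most 10 in all, crops included, and the job is handed in when it is done.

```bash
mkdir -p pics; ls
python3 - <<'E'
from plant import bot
import cv2
for n in("top","side"):
    cv2.imwrite(f"pics/{n}0.png",bot.camera(n)[:,:,::-1]); c=bot.get_calibration(n); print({k:(v if k!='view' else [[round(float(x),3) for x in r] for r in v]) for k,v in c.items()})
s=bot.read_state();print(s['t'],s['eef_rot'],s['width'])
E
```

```text
pics
{'fx': 430.21838619395135, 'fy': 430.21838619395135, 'cx': 283.96033833109556, 'cy': 212.65252258941612, 'distortion': array([-0.05670623,  0.        ,  0.        ,  0.        ,  0.        ]), 'view': [[-0.007, -1.0, 0.021, -4.869], [0.993, -0.005, 0.114, -604.579], [-0.114, 0.021, 0.993, -981.894], [0.0, 0.0, 0.0, 1.0]]}
{'fx': 412.416894580618, 'fy': 412.416894580618, 'cx': 287.73959083618684, 'cy': 210.18907929977323, 'distortion': array([0.036901, 0.      , 0.      , 0.      , 0.      ]), 'view': [[0.938, -0.346, -0.025, -545.761], [0.188, 0.447, 0.875, -215.479], [-0.292, -0.825, 0.484, -778.395], [0.0, 0.0, 0.0, 1.0]]}
0.1 [-1.70008334e-01  9.85442359e-01  6.99575049e-04 -1.85161512e-04] 87.63153804266399
```

View pics/top0.png

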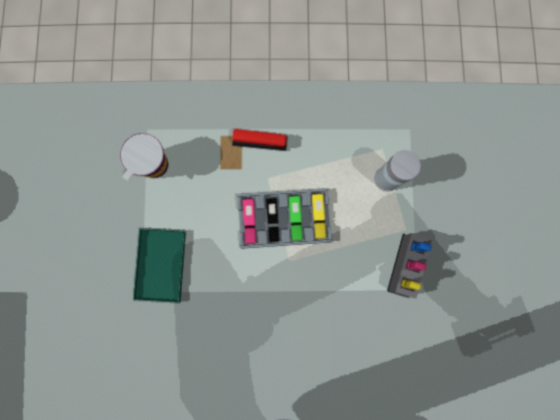

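View pics/side0.png

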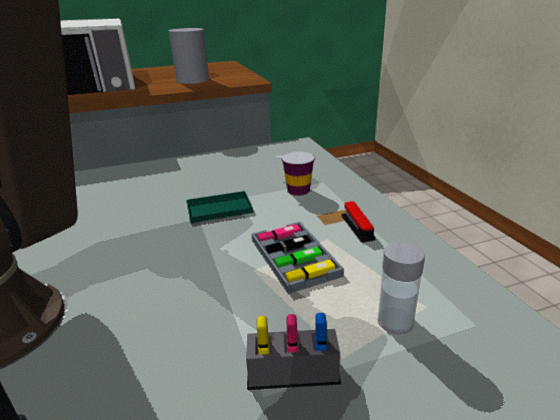

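The top view shows black in the tray's second well from the left (about 273,220). Blue is in the stand's far cell (421,246), and the dish is at about (160,265). I'll zoom in for corner positions.

```bash
cat > h.py <<'E'
import numpy as np, cv2
from plant import bot
def ray(n,uv):
    c=bot.get_calibration(n); K=np.array([[c['fx'],0,c['cx']],[0,c['fy'],c['cy']],[0,0,1]])
    p=cv2.undistortPoints(np.array(uv,float).reshape(-1,1,2),K,np.array(c['distortion']))[:,0]
    V=np.array(c['view']); R=V[:3,:3]; o=-R.T@V[:3,3]
    d=np.c_[p[:,0],-p[:,1],-np.ones(len(p))]@R
    return o,d
def atz(n,uv,z):
    o,d=ray(n,uv); z=np.broadcast_to(z,len(d)); return o+d*((z-o[2])/d[:,2])[:,None]
def proj(n,P):
    c=bot.get_calibration(n); K=np.array([[c['fx'],0,c['cx']],[0,c['fy'],c['cy']],[0,0,1]])
    V=np.array(c['view']); q=np.atleast_2d(P)@V[:3,:3].T+V[:3,3]; q=q*[1,-1,-1]
    return cv2.projectPoints(q,np.zeros(3),np.zeros(3),K,np.array(c['distortion']))[0][:,0]
def crop(img,x0,y0,x1,y1,f,name):
    cv2.imwrite(name,cv2.resize(img[y0:y1,x0:x1,::-1],None,fx=f,fy=f,interpolation=cv2.INTER_CUBIC))
def quat(yaw):  # tool down, closing (y) axis along world direction yaw (mod pi)
    from scipy.spatial.transform import Rotation as R
    y=np.array([np.cos(yaw),np.sin(yaw),0]); z=np.array([0,0,-1.]); return R.from_matrix(np.c_[np.cross(y,z),y,z])
E
python3 - <<'E'
from h import *
im=cv2.imread('pics/top0.png')[:,:,::-1]
a=cv2.resize(im[180:256,230:340],None,fx=5,fy=5,interpolation=cv2.INTER_CUBIC)
b=cv2.resize(im[225:305,385:435],None,fx=5,fy=5,interpolation=cv2.INTER_CUBIC)
o=np.zeros((400,800,3),np.uint8);o[:380,:550]=a;o[:,550:]=b
cv2.imwrite('pics/c1.png',o[:,:,::-1])
E
```

```text
(no output)
```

View pics/c1.png

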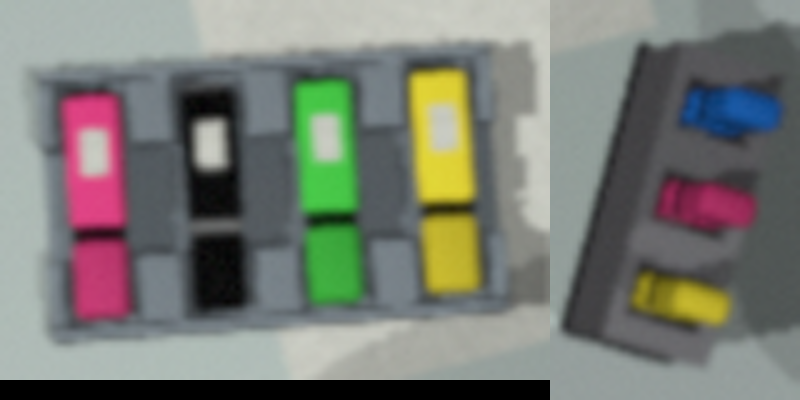

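The cap end of each pen (darker) points down in the image, which is -x. I'll fit the tray and stand poses to the colour masks in both views, and take the dish from its corners.

```bash
cat > fit.py <<'E'
from h import *
from scipy.optimize import minimize
T=cv2.imread('pics/top0.png');S=cv2.imread('pics/side0.png')
rng={'yellow':(20,33),'green':(45,75),'pink':(150,177),'blue':(100,125)}
def mask(im,c):
    h=cv2.cvtColor(im,cv2.COLOR_BGR2HSV); lo,hi=rng[c]
    return cv2.inRange(h,(lo,120,60),(hi,255,255))
def box(cx,cy,yaw,L,W,z0,z1):
    p=np.array([[sx*L/2,sy*W/2,z] for sx in(-1,1) for sy in(-1,1) for z in(z0,z1)],float)
    c,s=np.cos(yaw),np.sin(yaw); p[:,:2]=p[:,:2]@np.array([[c,s],[-s,c]])+[cx,cy]; return p
def iou(n,P,m,k=4):
    x0,y0,x1,y1=m[1]; q=(proj(n,P)-[x0,y0]+.5)*k
    hull=cv2.convexHull(q.astype(np.float32)).astype(np.float32)
    r=np.zeros_like(m[0]); cv2.fillConvexPoly(r,np.round(hull*16).astype(np.int32),1,shift=4)
    return (r&m[0]).sum()/max(1,(r|m[0]).sum())
def reg(im,c,roi,k=4):
    x0,y0,x1,y1=roi; return (cv2.resize(mask(im,c)[y0:y1,x0:x1],None,fx=k,fy=k,interpolation=cv2.INTER_LINEAR)>127).astype(np.uint8),roi
def fit(cost,x0,st):
    b=None
    for i in range(4):
        r=minimize(cost,x0,method='Nelder-Mead',options=dict(initial_simplex=np.vstack([x0]+[np.array(x0)+np.eye(3)[j]*st[j] for j in range(3)]),xatol=.01,fatol=1e-4)); x0=r.x; st=[-s*.7 for s in st]
    return r
off=lambda x,d:(x[0]+d[0]*np.cos(x[2])-d[1]*np.sin(x[2]),x[1]+d[0]*np.sin(x[2])+d[1]*np.cos(x[2]))
tr={c:[('top',reg(T,c,(230,180,340,256))),('side',reg(S,c,(240,215,350,300)))] for c in('pink','green','yellow')}
ty={'pink':84,'green':-28,'yellow':-84}
ct=lambda x:-np.mean([iou(n,box(*off(x,(0,ty[c])),x[2],110,27,12,26),m) for c in tr for n,m in tr[c]])
g=atz('top',[[284,218]],22)[0]
rt=fit(ct,[g[0],g[1],.05],[15,15,.1]); print('tray',rt.x,rt.fun)
for c in tr: 
    for n,m in tr[c]: print(c,n,round(iou(n,box(*off(rt.x,(0,ty[c])),rt.x[2],110,27,12,26),m),2))
st={c:[('top',reg(T,c,(395,230,440,300))),('side',reg(S,c,(240,300,345,360)))] for c in('pink','blue','yellow')}
sx={'blue':44,'pink':0,'yellow':-44}
cs=lambda x:-np.mean([iou(n,box(*off(x,(sx[c],0)),x[2],16,27,65,114),m) for c in st for n,m in st[c]])
g=atz('top',[[415,266]],110)[0]
rs=fit(cs,[g[0],g[1],-.2],[15,15,.1]); print('stand',rs.x,rs.fun)
for c in st: 
    for n,m in st[c]: print(c,n,round(iou(n,box(*off(rs.x,(sx[c],0)),rs.x[2],16,27,65,114),m),2))
D=atz('top',[[138,228],[186,230],[182,302],[134,299]],18);print(D.round(0),D.mean(0))
o=T.copy()
for x,L,W,z in((rt.x,130,219,22),(rs.x,146,56,65)):
    P=box(x[0],x[1],x[2],L,W,z,z)[[0,2,6,4]]; cv2.polylines(o,[np.round(proj('top',P)*16).astype(int)],True,(255,255,255),1,shift=4)
for s,d in sx.items():
    P=box(*off(rs.x,(d,0)),rs.x[2],16,27,114,114)[[0,2,6,4]]; cv2.polylines(o,[np.round(proj('top',P)*16).astype(int)],True,(255,255,255),1,shift=4)
cv2.imwrite('pics/o1.png',cv2.resize(o[180:310,225:440],None,fx=3.7,fy=3.7))
E
python3 fit.py
```

```text
tray [ 5.93170020e+02 -8.32494177e+00  5.79781960e-02] -0.7307099342923914
pink top 0.76
pink side 0.68
green top 0.73
green side 0.71
yellow top 0.77
yellow side 0.73Traceback (most recent call last):
  File "fit.py", line 35, in <module>
    rs=fit(cs,[g[0],g[1],-.2],[15,15,.1]); print('stand',rs.x,rs.fun)
  File "fit.py", line 21, in fit
    r=minimize(cost,x0,method='Nelder-Mead',options=dict(initial_simplex=np.vstack([x0]+[np.array(x0)+np.eye(3)[j]*st[j] for j in range(3)]),xatol=.01,fatol=1e-4)); x0=r.x; st=[-s*.7 for s in st]
    res = _minimize_neldermead(fun, x0, args, callback, bounds=bounds,
                               **options)
    fsim[k] = func(sim[k])
              ~~~~^^^^^^^^
    fx = function(np.copy(x), *(wrapper_args + args))
  File "fit.py", line 33, in <lambda>
    cs=lambda x:-np.mean([iou(n,box(*off(x,(sx[c],0)),x[2],16,27,65,114),m) for c in st for n,m in st[c]])
                          ~~~^^^^^^^^^^^^^^^^^^^^^^^^^^^^^^^^^^^^^^^^^^^^^^
  File "fit.py", line 12, in iou
    x0,y0,x1,y1=m[1]; q=(proj(n,P)-[x0,y0]+.5)*k
                         ~~~~^^^^^
  File "h.py", line 12, in proj
    c=bot.get_calibration(n); K=np.array([[c['fx'],0,c['cx']],[0,c['fy'],c['cy']],[0,0,1]])
ValueError: time passes only in moves, steps and waits
```

```bash
sed -i 's/bot.get_calibration(n)/CAL[n]/; s/^def ray/CAL={n:bot.get_calibration(n) for n in("top","side")}\ndef ray/' h.py
python3 - <<'E'
s=open('fit.py').read()
s=s.replace("return (cv2.resize(mask(im,c)[y0:y1,x0:x1],None,fx=k,fy=k,interpolation=cv2.INTER_LINEAR)>127).astype(np.uint8),roi",
"""a=(cv2.resize(mask(im,c)[y0:y1,x0:x1],None,fx=k,fy=k,interpolation=cv2.INTER_LINEAR)>127).astype(np.uint8)
    cv2.fillConvexPoly(a,cv2.convexHull(cv2.findNonZero(a)),1); return a,roi""")
open('fit.py','w').write(s)
E
python3 fit.py
```

```text
tray [ 5.93743855e+02 -8.10698535e+00  6.27616975e-02] -0.9009248987165143
pink top 0.93
pink side 0.86
green top 0.92
green side 0.88
yellow top 0.93
yellow side 0.89
stand [ 4.78788836e+02 -3.00928137e+02 -3.15389245e-01] -0.8284056472264679
pink top 0.86
pink side 0.79
blue top 0.85
blue side 0.8
yellow top 0.89
yellow side 0.78
[[571. 340.  18.]
 [566. 225.  18.]
 [397. 232.  18.]
 [404. 345.  18.]] [484.38325176 285.69598341  18.        ]
```

View pics/o1.png

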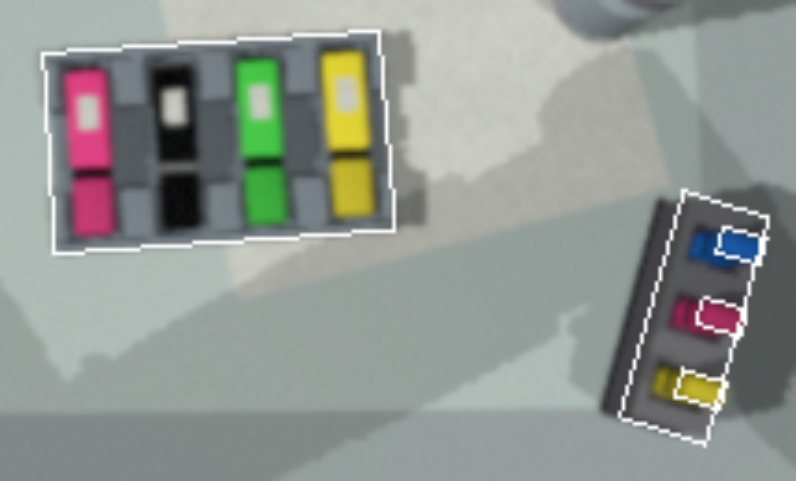

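The fits sit well on the outlines. First I'll check black's own position in its well, move it to the dish, and test reachability of the planned 45° blue grasp.

```bash
cat >> h.py <<'E'
from scipy.spatial.transform import Rotation as Rot
TRAY=(593.7,-8.1,.0628); STAND=(478.8,-300.9,-.3154); DISH=(484.4,285.7,-.038)
def W(f,x,y): c,s=np.cos(f[2]),np.sin(f[2]); return np.array([f[0]+c*x-s*y,f[1]+s*x+c*y])
def best(p,yaw):   # tool-down quaternion whose joint solution is nearest
    o=[]
    for k in(0,np.pi):
        q=quat(yaw+k).as_quat(); j=bot.solve_ik(list(p),list(q))
        if j is not None:o.append((np.abs(np.array(j)-bot.read_state()['joint_pos']).max(),list(q)))
    return min(o)[1]
def tilt(az,sgn):  # tool 45 deg down along heading az, closing axis horizontal
    z=np.array([np.cos(az),np.sin(az),-1])/2**.5; y=sgn*np.array([-np.sin(az),np.cos(az),0]); return list(Rot.from_matrix(np.c_[np.cross(y,z),y,z]).as_quat())
def st(m=''):
    s=bot.read_state(); print(m,round(s['t'],2),np.round(s['tcp_pos'],1),'w',round(s['width'],1),'F',np.round(s['contact_force'],1),'f',np.round(s['finger_force'],1))
E
python3 - <<'E'
from h import *
uv=(np.array([[183,92],[236,90],[246,305],[194,310]])+.5)/5-.5+[230,180]
P=atz('top',uv,26); c,s=np.cos(TRAY[2]),np.sin(TRAY[2])
L=(P[:,:2]-TRAY[:2])@np.array([[c,-s],[s,c]]); print(L.round(1),L.mean(0))
b=W(STAND,44,0); print('blue',b)
for az in (STAND[2],):
  for sg in(1,-1):
    for z in(93,200): print(sg,z,np.round(bot.solve_ik([b[0],b[1],z],tilt(az,sg)) if bot.solve_ik([b[0],b[1],z],tilt(az,sg)) is not None else 0,2))
for x in(440,470): 
  for sg in(1,-1): r=bot.solve_ik([x,-30,10],tilt(0,sg)); print(x,sg,None if r is None else np.round(r,2))
E
```

```text
[[ 49.8  38.4]
 [ 49.1  13.1]
 [-53.8  15.4]
 [-54.5  40.1]] [-2.34671906 26.73456682]
blue [ 520.62958456 -314.54865766]
1 93 [-0.41  0.17 -0.57 -0.98 -0.08 -0.52]
1 200 0
-1 93 [-0.41  0.17 -0.57 -0.98 -0.08  2.62]
-1 200 0
440 1 None
440 -1 None
470 1 [-0.72  0.34 -0.96 -2.18 -0.6   1.26]
470 -1 [-0.72  0.34 -0.96 -2.18 -0.6  -1.88]
```

Run:
```python
from h import *
p=W(TRAY,-1,27); yaw=TRAY[2]+np.pi/2
q=best([*p,120],yaw)
bot.move_gripper(35,15); bot.move_ptp([*p,120],q); bot.line_to([*p,45],150); bot.line_to([*p,13],60); st('down')
bot.move_gripper(15,15); st('grip'); bot.line_to([*p,130],120); st('up')
d=W(DISH,0,0); q=best([*d,130],DISH[2]+np.pi/2)
bot.move_ptp([*d,130],q); st('dish')
cv2.imwrite('pics/b1.png',np.vstack([bot.camera('top')[160:320,60:480],bot.camera('side')[120:300,140:560]])[:,:,::-1])
t=atz('top',[[403,165]],154); print('tumbler',t)
```

```text
down 5.12 [591.   18.8  12.8] w 34.9 F [-0.7  0.6 -0.2] f 0.0
grip 5.43 [591.2  18.8  13.3] w 27.0 F [0.2 0.3 0.6] f 15.0
up 6.56 [590.4  18.7 129.2] w 26.8 F [-0.3 -0.5 -0.2] f 15.0
dish 7.67 [484.6 285.  129.7] w 27.0 F [0.1 0.7 0.3] f 15.0
tumbler [[ 691.90075974 -260.85923935  154.        ]]
```

View pics/b1.png

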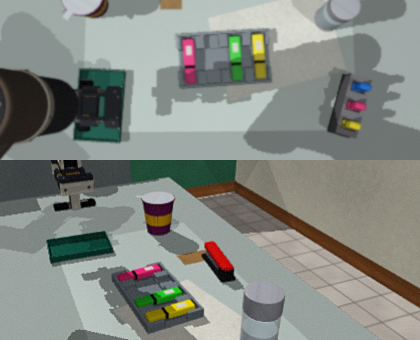

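Black is gripped (width 27 mm) above the dish, which sits at about (100,105) in the top crop, and the tray neighbours haven't moved. Next I'll lower it and survey tilt options for blue.

Run:
```python
from h import *
d=W(DISH,0,0)
bot.line_to([*d,35],150); bot.line_to([*d,7.5],40); st('low'); bot.pause(.2)
bot.move_gripper(40,15); bot.pause(.2); st('open'); bot.line_to([*d,150],150)
b=W(STAND,44,0); bot.move_ptp([b[0],b[1],230],best([b[0],b[1],230],STAND[2]+np.pi/2)); st()
print(np.round(bot.read_state()['joint_pos'],2))
def T(az,th,sg):
    z=np.array([np.cos(az)*np.sin(th),np.sin(az)*np.sin(th),-np.cos(th)]); y=sg*np.array([-np.sin(az),np.cos(az),0]); return list(Rot.from_matrix(np.c_[np.cross(y,z),y,z]).as_quat())
def I(p,q): r=bot.solve_ik(list(p),q); return None if r is None else list(np.round(r,2))
for th in(.5,.785):
  for k in(0,np.pi):
    for sg in(1,-1):
      for z in(93,190): print('pick',th,round(k),sg,z,I([b[0],b[1],z],T(STAND[2]+k,th,sg)))
for x,y in((460,-30),(500,-30),(480,-150)):
  for az in(0,np.pi/2,np.pi,-np.pi/2):
    for th in(.785,):
     for sg in(1,-1): print('place',x,y,round(az,1),th,sg,I([x,y,5],T(az,th,sg)),I([x,y,90],T(az,th,sg)) is not None)
```

```text
low 9.38 [484.5 285.8   7.5] w 26.5 F [ 0.6 -0.6  0.2] f 15.0
open 10.29 [484.4 285.7   7.5] w 40.0 F [ 0.1 -0.  -0.6] f 0.0
 13.57 [ 521.  -313.8  229.8] w 39.9 F [-0.4  0.4 -0.1] f 0.0
[-0.22  0.25 -0.14 -0.   -1.19  1.48]
pick 0.5 0 1 93 None
pick 0.5 0 1 190 [np.float64(-0.19), np.float64(0.03), np.float64(-0.68), np.float64(0.17), np.float64(-0.37), np.float64(-1.84)]
pick 0.5 0 -1 93 None
pick 0.5 0 -1 190 [np.float64(-0.19), np.float64(0.03), np.float64(-0.68), np.float64(0.17), np.float64(-0.37), np.float64(1.3)]
pick 0.5 3 1 93 [np.float64(-0.24), np.float64(0.66), np.float64(0.11), np.float64(-0.03), np.float64(-1.52), np.float64(1.51)]
pick 0.5 3 1 190 [np.float64(-0.24), np.float64(0.59), np.float64(0.21), np.float64(-0.03), np.float64(-1.69), np.float64(1.5)]
pick 0.5 3 -1 93 [np.float64(-0.24), np.float64(0.66), np.float64(0.11), np.float64(-0.03), np.float64(-1.52), np.float64(-1.63)]
pick 0.5 3 -1 190 [np.float64(-0.24), np.float64(0.59), np.float64(0.21), np.float64(-0.03), np.float64(-1.69), np.float64(-1.64)]
pick 0.785 0 1 93 [np.float64(-0.41), np.float64(0.17), 
[... 3525 characters left out ...]
 0.785 -1 [np.float64(-0.48), np.float64(0.65), np.float64(-0.1), np.float64(-0.7), np.float64(-1.33), np.float64(-2.3)] True
place 480 -150 3.1 0.785 1 [np.float64(0.06), np.float64(0.8), np.float64(-0.03), np.float64(-0.04), np.float64(-1.53), np.float64(1.53)] True
place 480 -150 3.1 0.785 -1 [np.float64(0.06), np.float64(0.8), np.float64(-0.03), np.float64(-0.04), np.float64(-1.53), np.float64(-1.61)] True
place 480 -150 -1.6 0.785 1 [np.float64(0.41), np.float64(0.5), np.float64(-1.01), np.float64(1.11), np.float64(-0.81), np.float64(1.64)] True
place 480 -150 -1.6 0.785 -1 [np.float64(0.41), np.float64(0.5), np.float64(-1.01), np.float64(1.11), np.float64(-0.81), np.float64(-1.5)] True
```

```bash
cat >> h.py <<'E'
def T(az,th,sg):
    z=np.array([np.cos(az)*np.sin(th),np.sin(az)*np.sin(th),-np.cos(th)]); y=sg*np.array([-np.sin(az),np.cos(az),0]); return list(Rot.from_matrix(np.c_[np.cross(y,z),y,z]).as_quat())
TH=np.radians(38)
E
python3 - <<'E'
from h import *
b=W(STAND,44,0); A=STAND[2]+np.pi
I=lambda p,q:(lambda r:None if r is None else np.round(r,2).tolist())(bot.solve_ik(list(p),q))
for sg in(1,-1):
    for z in(85,190): print('pick',sg,z,I([*b,z],T(A,TH,sg)))
for x,y in((415,60),(430,60),(415,100)):
  for az in(-np.pi/2,-1.9):
    for sg in(1,-1):
      print('place',x,y,az,sg,I([x,y,10],T(az,np.pi/2-TH,sg)),I([x,y,110],T(az,np.pi/2-TH,sg)))
for s in(1,-1): print(s,(Rot.from_quat(T(-np.pi/2,np.pi/2-TH,s))*Rot.from_quat(T(A,TH,1)).inv()).apply([0,0,1]).round(2))
E
```

```text
pick 1 85 [-0.25, 0.78, 0.23, -0.04, -1.69, 1.51]
pick 1 190 [-0.25, 0.69, 0.33, -0.04, -1.87, 1.51]
pick -1 85 [-0.25, 0.78, 0.23, -0.04, -1.69, -1.63]
pick -1 190 [-0.25, 0.69, 0.33, -0.04, -1.87, -1.64]
place 415 60 -1.5707963267948966 1 [1.03, 0.63, -0.77, 0.49, -1.05, 1.67] [1.03, 0.46, -0.72, 0.44, -1.26, 1.78]
place 415 60 -1.5707963267948966 -1 [1.03, 0.63, -0.77, 0.49, -1.05, -1.47] [1.03, 0.46, -0.72, 0.44, -1.26, -1.36]
place 415 60 -1.9 1 [0.89, 0.69, -0.55, 0.29, -1.23, 1.69] [0.89, 0.54, -0.5, 0.28, -1.41, 1.75]
place 415 60 -1.9 -1 [0.89, 0.69, -0.55, 0.29, -1.23, -1.45] [0.89, 0.54, -0.5, 0.28, -1.41, -1.4]
place 430 60 -1.5707963267948966 1 [1.0, 0.64, -0.75, 0.51, -1.06, 1.68] [1.01, 0.47, -0.7, 0.46, -1.26, 1.79]
place 430 60 -1.5707963267948966 -1 [1.0, 0.64, -0.75, 0.51, -1.06, -1.46] [1.01, 0.47, -0.7, 0.46, -1.26, -1.35]
place 430 60 -1.9 1 [0.87, 0.7, -0.52, 0.31, -1.24, 1.7] [0.87, 0.55, -0.48, 0.29, -1.42, 1.76]
place 430 60 -1.9 -1 [0.87, 0.7, -0.52, 0.31, -1.24, -1.44] [0.87, 0.55, -0.48, 0.29, -1.42, -1.38]
place 415 100 -1.5707963267948966 1 [1.07, 0.65, -0.69, 0.43, -1.11, 1.69] [1.08, 0.49, -0.64, 0.4, -1.31, 1.78]
place 415 100 -1.5707963267948966 -1 [1.07, 0.65, -0.69, 0.43, -1.11, -1.45] [1.08, 0.49, -0.64, 0.4, -1.31, -1.36]
place 415 100 -1.9 1 [0.94, 0.71, -0.47, 0.25, -1.28, 1.69] [0.94, 0.56, -0.44, 0.24, -1.46, 1.73]
place 415 100 -1.9 -1 [0.94, 0.71, -0.47, 0.25, -1.28, -1.45] [0.94, 0.56, -0.44, 0.24, -1.46, -1.41]
1 [0.   0.24 0.97]
-1 [-0.  1. -0.]
```

Run:
```python
from h import *
A=STAND[2]+np.pi; p=W(STAND,44-6.2,0); q=T(A,TH,1)
bot.move_gripper(52,15); bot.move_ptp([*p,195],q); st('above')
bot.line_to([*p,130],120); bot.line_to([*p,84],60); st('down')
bot.move_gripper(15,20); st('grip')
bot.line_to([*p,130],60); bot.line_to([*p,200],120); st('up')
cv2.imwrite('pics/b2.png',np.vstack([bot.camera('top')[150:320,150:470],bot.camera('side')[150:400,200:520]])[:,:,::-1])
```

```text
above 14.75 [ 515. -313.  194.] w 51.7 F [ 0.6 -1.1  0.1] f 0.0
down 16.36 [ 515.  -312.8   84.3] w 51.8 F [-0.4 -0.4 -0.3] f 0.0
grip 16.89 [ 514.8 -312.6   84.2] w 27.0 F [1.4 0.5 1.2] f 20.0
up 18.54 [ 514.5 -312.4  199.4] w 27.3 F [-0.1  0.2 -0.6] f 20.0
```

View pics/b2.png

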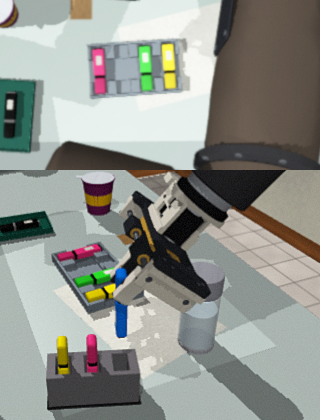

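Blue hangs vertically in the grip, both spares stand in their cells, and black lies in the dish. Next I'll lay blue on the bare desk.

Run:
```python
from h import *
q=T(-np.pi/2,np.pi/2-TH,-1); x,y=415,60
for z in(200,170,140,120):
    if bot.solve_ik([x,y,z],q) is not None: break
print(z)
bot.move_ptp([x,y,z],q); st('hover')
bot.line_to([x,y,40],150); bot.line_to([x,y,12],40); st('low'); bot.pause(.2)
bot.move_gripper(50,15); bot.pause(.3); st('open')
bot.line_to([x,y+90,12+90*.78],150)
im=bot.camera('top'); cv2.imwrite('pics/t3.png',im[:,:,::-1])
crop(im,200,220,330,330,5,'pics/c3.png')
```

```text
200
hover 21.0 [415.1  59.9 200. ] w 26.4 F [ 0.8 -0.1  0.3] f 20.0
low 23.07 [415.   59.9  12. ] w 27.2 F [ 0.1 -0.  -0.2] f 20.0
open 24.21 [415.  60.  12.] w 50.3 F [-0.3  1.  -0.5] f 0.0
```

View pics/c3.png

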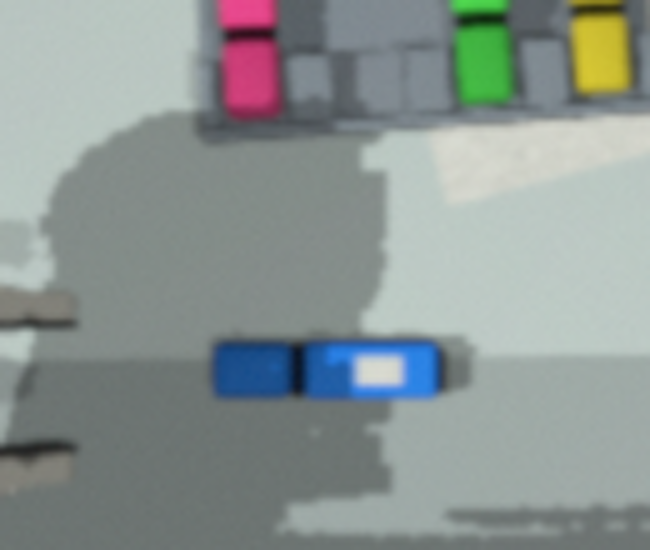

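Blue lies flat on the desk with its cap toward +y, at about (265,294) in the full top picture. I'll measure it, double-check the tray centre from its corners, and regrasp.

Run:
```python
from h import *
P=atz('top',(np.array([[212,342],[438,342],[440,398],[215,400]])+.5)/5-.5+[200,220],16)[:,:2]
c=P.mean(0); v=(P[0]+P[3]-P[1]-P[2])/2; phi=np.arctan2(v[1],v[0])
print('blue',c.round(1),np.hypot(*v).round(1),np.linalg.norm(P[0]-P[3]).round(1),phi)
t=atz('top',(np.array([[30,68],[492,44],[508,308],[52,340]])+.5)/5-.5+[230,180],22); print('tray',t.mean(0), TRAY)
D=np.pi+TRAY[2]-phi; p=W(TRAY,-.5,27.5)
for k in(0,np.pi):
    q=quat(phi+np.pi/2+k); q2=Rot.from_euler('z',D)*q
    a=bot.solve_ik([*c,3.5],list(q.as_quat())); b=bot.solve_ik([*p,13.5],list(q2.as_quat()))
    print(k,None if a is None else np.round(a,2),None if b is None else np.round(b,2))
```

```text
blue [414.5  37.4] 106.3 27.1 1.5672103361739942
tray [594.54034706  -8.49762985  22.        ] (593.7, -8.1, 0.0628)
0 [ 0.57  0.23 -0.82  0.   -0.52 -0.57] [ 0.36  0.44 -0.42  0.   -0.71  1.27]
3.141592653589793 [ 0.57  0.23 -0.82  0.   -0.52  2.57] [ 0.36  0.44 -0.42  0.   -0.71 -1.87]
```

Run:
```python
from h import *
c=np.array([414.5,36.8]); phi=1.567; D=np.pi+TRAY[2]-phi; p=W(TRAY,0,27.5)
q=quat(phi+np.pi/2); q2=Rot.from_euler('z',D)*q; q=list(q.as_quat()); q2=list(q2.as_quat())
s=bot.read_state()['tcp_pos']; bot.line_to([s[0],s[1],140],150); bot.move_gripper(50,15); bot.move_ptp([*c,110],q); bot.line_to([*c,30],150); bot.line_to([*c,3.5],50); st('down')
bot.move_gripper(15,15); st('grip'); bot.line_to([*c,110],150)
bot.move_ptp([*p,110],q2); bot.line_to([*p,55],100); st('over')
im=bot.camera('side'); cv2.imwrite('pics/s4.png',im[:,:,::-1]); t=bot.camera('top'); cv2.imwrite('pics/t4.png',t[:,:,::-1])
a=cv2.resize(im[190:300,235:355],None,fx=3.3,fy=3.3,interpolation=cv2.INTER_CUBIC); b=cv2.resize(t[165:275,225:345],None,fx=3.3,fy=3.3,interpolation=cv2.INTER_CUBIC)
cv2.imwrite('pics/c4.png',np.hstack([a,b])[:,:,::-1])
```

```text
down 28.04 [414.5  36.7   3.4] w 50.0 F [0.7 0.2 0.1] f 0.0
grip 28.55 [414.6  36.9   3.7] w 26.4 F [-1.  -0.6  3.9] f 15.0
over 31.73 [592.3  19.4  55.4] w 26.6 F [1.1 0.  0.8] f 15.0
```

View pics/c4.png

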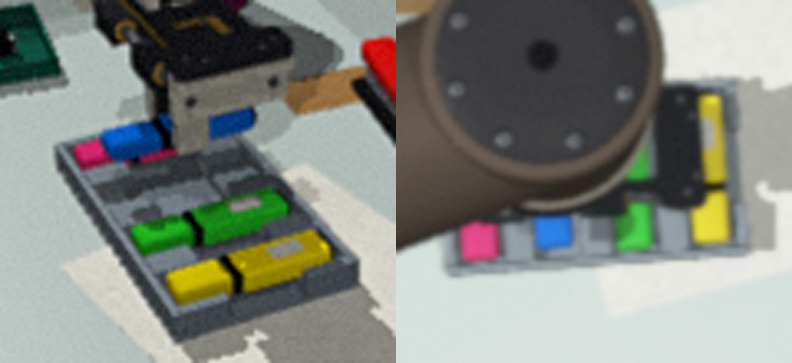

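Blue is held level over the free well, with its cap end toward the robot (at about (393,240) in the full top picture). I'll check the lengthwise fit numerically.

Run:
```python
from h import *
c,s=np.cos(TRAY[2]),np.sin(TRAY[2]); M=np.array([[c,-s],[s,c]])
t=cv2.imread('pics/t4.png'); h=cv2.cvtColor(t,cv2.COLOR_BGR2HSV); m=cv2.inRange(h,(100,120,60),(125,255,255))[200:275,225:345]
ys,xs=np.nonzero(m); r=ys.max(); print('px',xs.min()+225,xs.max()+225,r+200)
for z in(52,68): print(z,((atz('top',[[(xs.min()+xs.max())/2+225,r+200.5]],z)[0,:2]-TRAY[:2])@M).round(1))
sd=cv2.imread('pics/s4.png'); h=cv2.cvtColor(sd,cv2.COLOR_BGR2HSV); m=cv2.inRange(h,(100,120,60),(125,255,255)); m[:215]=0;m[245:]=0;m[:,:255]=0;m[:,320:]=0
ys,xs=np.nonzero(m); print('side bbox',xs.min(),xs.max(),ys.min(),ys.max())
for x in(-6,-3,0,3,6):
    P=np.array([[*W(TRAY,x+a,27.5+b),z] for a in(-55,55) for b in(-13.5,13.5) for z in(52,68)]); u=proj('side',P); print(x,u.min(0).round(1),u.max(0).round(1))
```

```text
px 267 278 240
52 [-53.8  30.2]
68 [-54.6  30.1]
side bbox 265 311 223 238
-6 [260.9 218.6] [310.2 241.5]
-3 [262.1 218.3] [311.4 241.2]
0 [263.4 218. ] [312.6 240.8]
3 [264.6 217.7] [313.8 240.5]
6 [265.9 217.5] [314.9 240.2]
```

Lengthwise the fit is within about 1 mm. Lowering.

Run:
```python
from h import *
p=W(TRAY,0,27.5)
for z in(32,26,22,18,14.5):
    bot.line_to([*p,z],40); s=bot.read_state(); print(z,np.round(s['contact_force'],1))
    if abs(s['contact_force'][2])>6: print('contact');break
else:
    bot.pause(.2); bot.move_gripper(35,15); bot.pause(.2); st('open'); bot.line_to([*p,45],60); bot.line_to([*p,200],200)
    bot.move_joints([-0.941,0.359,0.012,0,-1.224,-0.288])
    im=bot.camera('side'); t=bot.camera('top'); cv2.imwrite('pics/t5.png',t[:,:,::-1])
    cv2.imwrite('pics/c5.png',np.vstack([cv2.resize(t[180:310,130:440],None,fx=2.4,fy=2.4),cv2.resize(im[180:300,180:490],None,fx=2.4,fy=2.4)])[:,:,::-1]); st()
```

```text
32 [0.3 0.7 0.4]
26 [ 0.1 -0.1  0.2]
22 [ 0.4 -1.  -0. ]
18 [-0.1  0.2 -0.7]
14.5 [ 0.7  0.9 -0.3]
open 34.43 [592.   19.3  14.5] w 35.0 F [-0.1  0.2  0.7] f 0.0
 38.77 [ 227.  -635.7  226.4] w 34.8 F [ 0.2 -0.5 -0.1] f 0.0
```

View pics/c5.png

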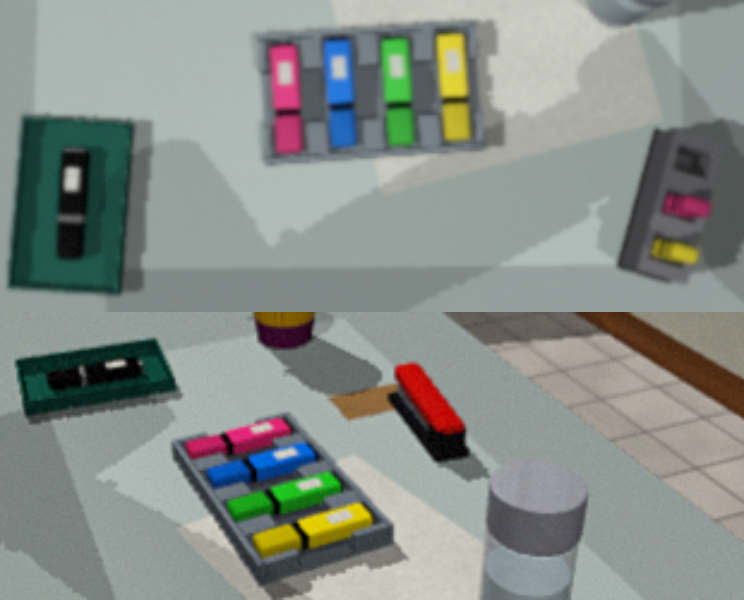

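Blue lies flat in the second well (about (340,92) in the top crop) with its cap the same way as the others. Black is flat in the dish and the spares still stand. Handing in.

```bash
python3 -c "
from plant import bot
print(bot.close_job())"
```

```text
the job is handed in; nothing more can be done
None
```

I handed the job in at about 39 s on the robot's clock; no verdict came back, but the last pictures show the black marker flat in the dish, blue home in the free well with its cap like the others, and the spares, cup, tumbler and stapler apparently undisturbed.

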